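Clamp the specimen and snap the carrier cover on

ROBOT

A 7-joint arm with a two-finger parallel gripper is mounted at the origin on the work surface. World frame = base frame: x ahead of the robot, y to its left, z up, the work surface at z = 0. Lengths are in m, angles in rad, forces in N, time in s.
With the tool pointing down it reaches from about 0.425 to 0.875 m from the base axis. Payload 4.7 kg.
Tool frame: the origin (TCP) lies midway between the tips of the shut fingers; the grasp point (between the pads) lies 19 mm behind it; z points along the fingers, x is the direction in which the jaws open and shut, and the axes are right-handed (so a half turn about z gives the same grasp; the last joint's range is limited). The gripper opens to 87 mm and grips with 3 to 60 N. Pads are 19 mm wide; open, the fingers measure 117 mm over their backs; the gripper's body (75 mm by 190 mm) begins 51 mm behind the grasp point.
Start: joints at [1.125, 0.321, -0.07, 1.45, 0.023, 1.371, -0.057], TCP at [0.288, -0.583, 0.223] pointing down, gripper open.
Joint ranges: [-2.86, 2.86], [-0.3, 2.09], [-1.38, 1.24], [0.06, 2.45], [-1.56, 4.7], [0.09, 2.05], [-2.69, 2.69]. Speed limits (rad/s): [2.57, 2.57, 3.14, 3.14, 3.14, 3.14, 3.14].

INTERFACE

Orientations are given as a rotation vector (axis times angle).
In Python, from bench import get_state, eyes, ticket gives the robot as it stands.
- The arm moves only by the tool carry_out, never from a script. Its argument "motion" is a list of rows, each a list of 2 entries, a list of its own where there are three numbers: the shift along the world's x, y, z in m, then the turn about the world's z in rad. A call has 1 to 20 rows; each row is the pose to reach, as a shift and turn from the pose commanded when the call began; what a row does not reach only later rows make up. A row lasts 1/10 s, in which the tool goes at most 50 mm and 8.59 degrees, less where a joint would pass 70% of its speed; a pose out of reach is approached as far as the arm can. A call with a gripper value outside its range is refused whole. "grip" is the gripper command: -1 is fully open, 1 is shut, values between are in proportion, set as the call begins (left out, the last holds). The fingers move at their own pace and stop on an object; "squeeze" is the grip in N (left out, the last holds). Time passes only in rows, so rows that repeat a pose let the fingers close. It gives the time, the measured TCP pose, the force and the opening at its end, in the units of the state.
- get_state(): the state, without advancing time (a new reading comes with each control period).
- eyes.get_image(name): name is "scene" or "side" or "wrist"; returns a dict with "pixels" (384x512x3 uint8, blue, green, red), "mtx" (3x3 intrinsics, pixels), "extrinsics" (4x4, takes a point from camera to world coordinates). Camera axes: x right, y down, z forward; pixel columns grow to the right and rows downward; lengths in m; the calibration is good to about 2 mm. A picture is of the moment at which its call begins. There is no depth.
- ticket.close_job(): hands the job in, once; it reports no verdict.
The state is a dict: "time": time; "joint_positions": joint angles; "qd": joint speeds; "joint_torque": joint torques, N m; "position": TCP position; "tool_rot": TCP orientation; "ft_force": force on the tool from outside, world axes, zero at the start; "torque": the same for the moment, N m; "grip_width": opening from 0.0 (shut) to 1.0 (fully open).
Only numpy, scipy, OpenCV 4.12 (cv2) and the standard library are available. Lean on these libraries where they do the work, as an engineer would, in place of code of your own. Each camera call takes 0.05 s, during which the arm holds its last target. There are 200 camera calls.

TASK

Push the blue tab until the sliding jaw clamps the round specimen firmly against the fixed jaw of the sample carrier; then set the orange cover over the carrier and press it down past the snap of the catches until it is fully home. Finish while holding the cover, still pressing it down firmly (about 10 N), without letting go. Leave the dish, jar and wipes box where they are.

Things in the scene. Friction and masses are not known exactly. Their poses are not given: they have to be found in the camera images.
- carrier: Sample carrier, fixed to the bench: aluminium plate 96 (x) by 130 (y, from -87 to +43) by 12 mm; origin on the bench under the middle of the specimen channel, z up. Channel walls along y at x = 17 to 25 mm either side, y +-28, top z = 30, outer top edges rounded (4 mm). Steel fixed jaw closes the +y end: face at y = +24, looking to -y, top z = 27.
- seat (a point): Where the cover's origin lies when the cover is home: on the carrier's z axis, 14 mm above the bench; axes as the carrier's. The cover's x lies along this x, either way round. Its plate then rests on the channel walls. Its legs start to pass outside the walls 16 mm above home, between four 6 mm posts at x = +-30.5, y = +-21.5, top 28 mm above the bench.
- catch (a point): Tooth edge of the +x one of two yellow spring catches (24 mm long in y, top 29 mm above the bench; the other mirrored at -x). This point: 31.7 mm from the middle, 22.3 mm above the bench. Teeth yield outwards. The cover meets them 7 mm above home; resistance grows to about 12 N (8 to 18), drops suddenly about 5 mm above home, and the cover then goes home by itself or at a light push.
- jaw: Sliding steel jaw with a blue push tab; origin on the carrier's plate (12 mm above the bench) under its clamping face, axes as the carrier's. It slides along carrier y: origin at y = -24 mm open, -6 mm with the specimen clamped against the fixed jaw. About 3 N of friction; stays where it is left. Block 30 mm wide; a bar 12 mm wide, top 21 mm above the bench, joins it to the tab.
- tab (a point): Middle of the top edge of the jaw's blue tab, 50 mm above the bench. The tab is an upright plate 34 mm wide (carrier x), 8 mm thick (y), 37 mm high. To shut the jaw push its outer face, 4 mm to carrier -y of this point, towards carrier +y. The space behind it is free.
- specimen: Polished specimen: dark green round mount with a brassy top, 30 mm in diameter, 14 mm high, about 30 g, loose on the carrier's plate between the jaws in the 34 mm wide channel; origin at the centre of its underside. The jaw pushes it along the channel.
- cover: Loose orange snap cover, about 70 g, upright on the bench on two legs; origin between the leg ends, z up. Plate 61 (x) by 44 (y) by 5 mm, underside z = 16; legs 28 mm long in y, x = 26.5 to 30.5 either side, each with a rounded snap ridge outside at z = 4.5, out to x = 33.7. White handle block on top, 16 (x) by 36 (y) mm, z = 21 to 51: pinch it across its 16 mm.
- dish: Clear round dish, 95 mm across, 18 mm high, a bystander; origin at the centre of its underside.
- jar: Small amber jar, 48 mm across, 65 mm high, a bystander; origin at the centre of its underside.
- wipes: Green box of wipes 120 by 210 by 70 mm high, a bystander; origin at the centre of its underside.
Mind the look-alikes: they are no part of the job. There is more than one size of the specimen; the job needs the smaller. Of the things that look like the cover, the larger one is meant.

How it is judged:
On the way, in this order (a step that is already met when the one before it is completed fails the run):
1. the sliding jaw presses the specimen (over 1.5 N) against the fixed jaw, before the cover goes on (y of jaw in the frame of carrier between -0.0078 and -0.0042 m and contact force between jaw and specimen above 1.5 N and horizontal distance between cover and carrier above 0.05 m), for 0.1 s.
2. the cover has snapped past the catches and is fully home (z of cover in the frame of carrier between 0.0115 and 0.0157 m and x of cover in the frame of carrier between -0.004 and 0.004 m and y of cover in the frame of carrier between -0.008 and 0.008 m and angle between the z axis of cover and the z axis of carrier, either way round below 0.07 rad and angle between the x axis of cover and the x axis of carrier, either way round below 0.2 rad), for 0.1 s.
At the end, for the whole second after the job is handed in: Cover home (within 1.7 mm of seated height, 4 mm across and 8 mm along the channel, level and square within 4 and 11 degrees), at rest and pressed on with over 5 N by the fingers, which touch it with over 2 N; jaw and specimen shut against the fixed jaw within 1.8 mm, jaw pressing with over 0.5 N (all of step 2 and y of jaw in the frame of carrier between -0.0078 and -0.0042 m and y of specimen in the frame of carrier between 0.0072 and 0.0108 m and height (world z) of specimen below 0.016 m and contact force between jaw and specimen above 0.5 N and contact force between cover and carrier above 5 N and contact force between the fingers and cover above 2 N and linear speed of cover below 0.01 m/s); the arm keeps its last pose, push and grip.
It fails at once if the dish is moved more than 20 mm (distance of dish from where it was at the start of the episode above 0.02 m).
It fails at once if the jar is moved more than 20 mm (distance of jar from where it was at the start of the episode above 0.02 m).
It fails at once if the wipes is moved more than 20 mm (distance of wipes from where it was at the start of the episode above 0.02 m).
It also fails if it takes over 64 s, if anything falls off the work surface, if the arm or the gripper's body presses on something with over 40 N, if the wrist force passes 120 N, or if a joint passes its speed limit or range.

## Working session

There is one attempt and no reset: what is moved stays moved. The work goes in short steps, Python scripts to look and compute and a tool call to move; the robot and the scene stay as the last step left them, time stands still between calls to the robot, and variables do not carry over. Pictures are saved under pics/ and viewed, about 8 in all and at most 12, crops included, and the job is handed in when it is done.

Besides the shell and the picture viewer there is one more tool, called after ">>>" by a JSON object that holds its "name" and its "arguments". carry_out: Moves the arm, as the interface text tells. Its arguments: {"type":"object","properties":{"motion":{"type":"array","items":{"type":"array"}},"grip":{"type":"number"},"squeeze":{"type":"number"}},"required":["motion"]}

```bash
mkdir -p pics; ls
cat > h.py <<'E'
import numpy as np, cv2
from bench import get_state, eyes, ticket
def grab(n,save=None):
    d=eyes.get_image(n); d={k:np.array(v) for k,v in d.items()}
    if save: cv2.imwrite(f'pics/{save}.png',d['pixels']); np.savez(f'pics/{save}.npz',**d)
    return d
def load(s): return dict(np.load(f'pics/{s}.npz'))
def ray(d,u,v):
    E=d['extrinsics']; r=E[:3,:3]@np.linalg.solve(d['mtx'],[u,v,1.]); return E[:3,3],r
def onz(d,u,v,z):
    o,r=ray(d,u,v); return o+r*(z-o[2])/r[2]
def proj(d,p):
    E=d['extrinsics']; q=d['mtx']@(E[:3,:3].T@(np.array(p)-E[:3,3])); return q[:2]/q[2]
E
python3 - <<'E'
from h import *
print(get_state())
for n in ('scene','side','wrist'):
    d=grab(n,n+'0'); print(n,d['mtx'].round(1).tolist(),d['extrinsics'].round(3).tolist())
a=cv2.imread('pics/scene0.png');cv2.imwrite('pics/scene0b.png',cv2.resize(a,(800,600)))
a=cv2.imread('pics/side0.png');cv2.imwrite('pics/side0b.png',cv2.resize(a,(800,600)))
E
```

```text
pics
{'time': 0.0, 'joint_positions': array([ 1.12508659,  0.32178215, -0.07010945,  1.45167145,  0.02259566,
        1.37076758, -0.05690474]), 'qd': array([-0.00066262,  0.00075411, -0.00173029,  0.00033692, -0.00280157,
        0.00105447, -0.00052561]), 'joint_torque': array([ 7.86731380e-05, -4.91294825e+01, -4.04103007e-01, -3.12531710e+01,
       -6.40001404e-02,  4.37933556e-02,  1.90544711e-04]), 'position': array([ 0.28818596, -0.58201803,  0.22149   ]), 'tool_rot': array([-2.66850065e+00,  1.65621978e+00,  2.52445361e-03]), 'ft_force': array([-0.7747401 , -0.00096186, -0.60902979]), 'torque': array([-0.01975845, -0.00237657,  0.03045074]), 'grip_width': 0.9997197251591143}
scene [[377.5, 0.0, 255.5], [0.0, 377.5, 199.2], [0.0, 0.0, 1.0]] [[0.651, 0.626, -0.428, 0.918], [0.759, -0.526, 0.385, -0.222], [0.016, -0.576, -0.818, 0.7], [0.0, 0.0, 0.0, 1.0]]
side [[358.8, 0.0, 254.3], [0.0, 358.8, 191.1], [0.0, 0.0, 1.0]] [[-0.935, -0.208, 0.289, 0.343], [-0.356, 0.526, -0.772, 0.641], [0.008, -0.824, -0.566, 0.475], [0.0, 0.0, 0.0, 1.0]]
wrist [[269.1, 0.0, 254.6], [0.0, 269.1, 192.2], [0.0, 0.0, 1.0]] [[0.443, -0.857, -0.263, 0.36], [-0.897, -0.424, -0.127, -0.547], [-0.002, 0.292, -0.957, 0.384], [0.0, 0.0, 0.0, 1.0]]
```

View pics/scene0b.png

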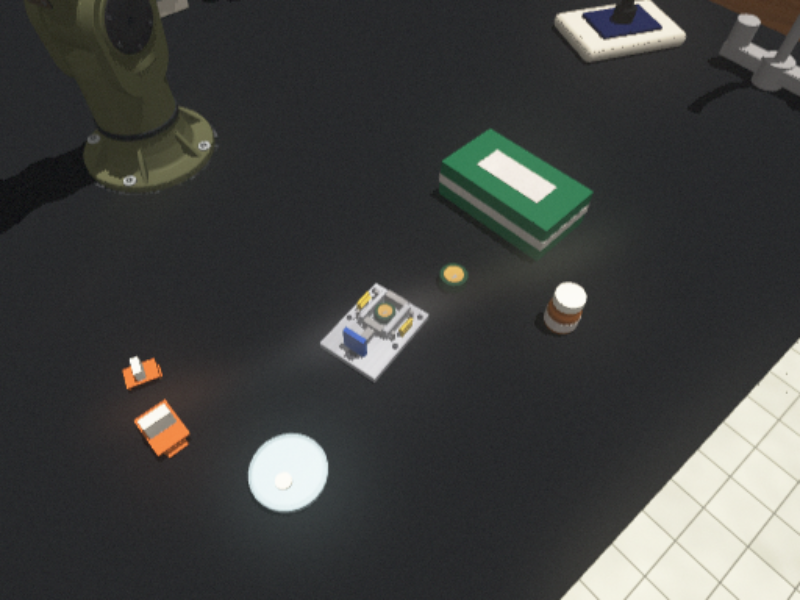

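View pics/side0b.png

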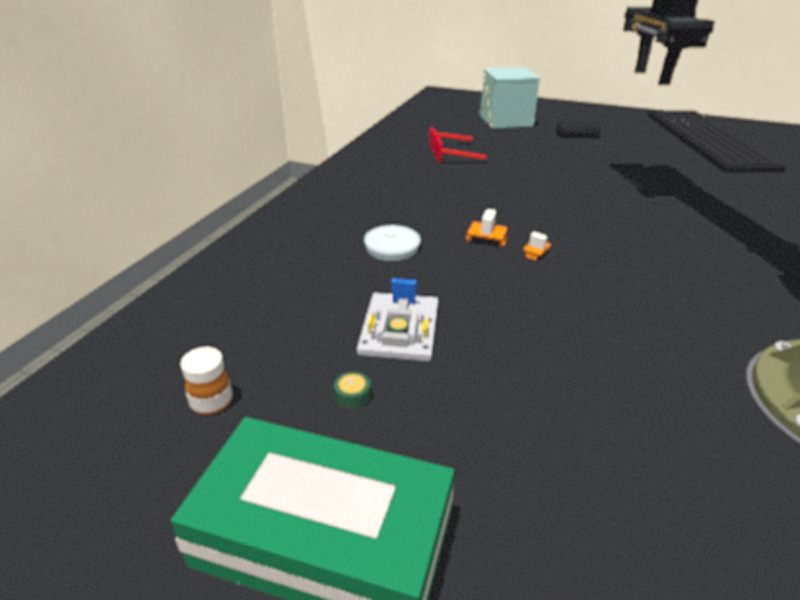

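The scene view shows the carrier near (375,332), with the small specimen in it. The larger cover is at (162,428) and the small look-alike cover at (142,373). The dish is at (288,472), the jar at (566,308) and the loose larger specimen at (454,275). I'll measure next.

```bash
cat >> h.py <<'E'
RNG=dict(blue=((100,100,40),(130,255,255)),yellow=((22,120,80),(33,255,255)),orange=((3,170,100),(14,255,255)))
def blobs(d,c,amin=15):
    m=cv2.inRange(cv2.cvtColor(d['pixels'],cv2.COLOR_BGR2HSV),*map(np.array,RNG[c])) if isinstance(c,str) else c
    n,l,s,ce=cv2.connectedComponentsWithStats(m)
    return [(ce[i],s[i],(l==i).astype(np.uint8)) for i in range(1,n) if s[i][4]>=amin]
E
python3 - <<'E'
from h import *
for n in ('scene0','side0'):
    d=load(n);print(n)
    for c,z in (('blue',.031),('yellow',.027),('orange',.018)):
        for ce,s,m in blobs(d,c): print(c,ce.round(1),s[:5],onz(d,*ce,z).round(4))
    g=cv2.cvtColor(d['pixels'],cv2.COLOR_BGR2HSV)
    w=cv2.inRange(g,(0,0,110),(179,75,255))
    for ce,s,m in blobs(d,w,20):
        if s[4]<4000:
            p=cv2.approxPolyDP(cv2.convexHull(np.argwhere(m)[:,::-1].astype(np.float32)),3,True)[:,0]
            print('white',ce.round(1),s[:5],onz(d,*ce,.03).round(3),[ (q.tolist(),onz(d,*q,.012)[:2].round(3).tolist()) for q in p] if s[4]>300 else '')
d=load('wrist0');a=d['pixels'];cv2.imwrite('pics/w0.png',a)
b=load('scene0')['pixels'];
x=cv2.resize(b[235:300,75:130],None,fx=7,fy=7);y=cv2.resize(b[175:250,200:280],None,fx=6,fy=6)
H=max(x.shape[0],y.shape[0]);o=np.zeros((H,800,3),np.uint8);y=cv2.resize(y,(400,375));o[:x.shape[0],:385]=x;o[:375,390:790]=y
cv2.imwrite('pics/crop.png',o)
E
```

```text
scene0
blue [397.2  14. ] [374   3  49  21 446] [0.2976 0.9515 0.031 ]
blue [226.6 214.4] [220 210  14  10  49] [0.5586 0.0216 0.031 ]
blue [231.9 224.2] [229 221   6   7  20] [0.5846 0.0151 0.031 ]
yellow [232.2 191.7] [229 187   8  10  46] [0.5175 0.0693 0.027 ]
yellow [259.9 208. ] [256 204   8   9  32] [0.5894 0.0879 0.027 ]
orange [ 91.  238.8] [ 79 229  25  20 212] [ 0.4203 -0.2218  0.018 ]
orange [108.7 280. ] [ 93 256  28  37 389] [ 0.5241 -0.2375  0.018 ]
orange [ 89.9 268.8] [ 86 261  12  17  25] [ 0.48  -0.254  0.018]
white [115.2   2.7] [111   0   9   7  46] [-0.356  0.261  0.03 ] 
white [396.1  20.3] [ 355    0   84   38 1372] [0.319 0.919 0.03 ] [([438.0, 24.0], [0.406, 1.042]), ([379.0, 37.0], [0.329, 0.825]), ([355.0, 12.0], [0.179, 0.881]), ([362.0, 7.0], [0.173, 0.926]), ([416.0, 0.0], [0.264, 1.116])]
white [479.2  12.3] [472   8  15   9  98] [0.467 1.181 0.03 ] 
white [484.8  32.7] [473  27  25  12 136] [0.545 1.083 0.03 ] 
white [504.5  42.6] [493  35  19  16 133] [0.614 1.081 0.03 ] 
white [128.9  86.3] [121  71  15  31 196] [0.06  0.075 0.03 ] 
white [330.6 112
[... 2994 characters left out ...]
[135.0, 243.0], [0.726, 0.252]), ([121.0, 244.0], [0.749, 0.264]), ([115.0, 230.0], [0.785, 0.235]), ([134.0, 221.0], [0.768, 0.199]), ([141.0, 225.0], [0.747, 0.204])]
white [134.  256.6] [118 246  30  18 270] [0.692 0.296 0.03 ] 
white [204.8 316.1] [ 154  289   99   56 3177] [0.523 0.36  0.03 ] [([252.0, 310.0], [0.468, 0.312]), ([240.0, 344.0], [0.463, 0.372]), ([154.0, 319.0], [0.599, 0.38]), ([172.0, 289.0], [0.604, 0.322])]
white [279.8 350.4] [271 314  19  70 137] [0.405 0.372 0.03 ] 
white [169.2 365.8] [ 112  343  126   41 1053] [0.531 0.443 0.03 ] [([237.0, 383.0], [0.445, 0.423]), ([204.0, 382.0], [0.485, 0.437]), ([118.0, 354.0], [0.613, 0.446]), ([112.0, 344.0], [0.63, 0.436])]
```

View pics/crop.png

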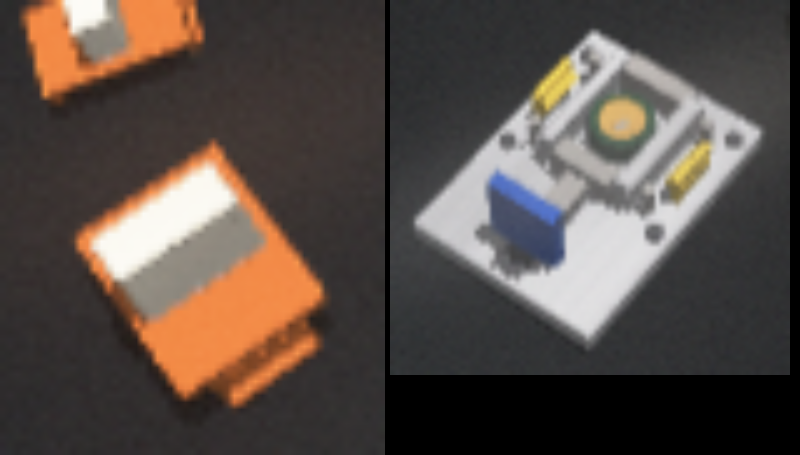

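The crop shows the blue tab lying to carrier −y, with the specimen in the channel and the cover's handle at about 35° in the image. The carrier comes out near (0.552, 0.081) with yaw about 0.25 rad, and the tab near carrier y = −70 mm. I'll go behind the tab with the fingers shut and look from there.

>>> {"name": "carry_out", "arguments": {"motion": [[[0.29,0.557,-0.05],1.36],[[0.29,0.557,-0.05],1.36],[[0.29,0.557,-0.05],1.36],[[0.29,0.557,-0.05],1.36],[[0.29,0.557,-0.05],1.36],[[0.29,0.557,-0.05],1.36],[[0.29,0.557,-0.05],1.36],[[0.29,0.557,-0.05],1.36],[[0.29,0.557,-0.05],1.36],[[0.29,0.557,-0.05],1.36],[[0.29,0.557,-0.05],1.36],[[0.29,0.557,-0.05],1.36],[[0.29,0.557,-0.05],1.36],[[0.29,0.557,-0.05],1.36],[[0.29,0.557,-0.05],1.36],[[0.29,0.557,-0.05],1.36],[[0.29,0.557,-0.05],1.36],[[0.29,0.557,-0.05],1.36]], "grip": 1, "squeeze": 20}}

```text
time: 1.95
position: [0.5782, -0.0271, 0.1727]
tool_rot: [3.117, 0.386, 0.0]
ft_force: [-0.1, -0.0, 0.7]
grip_width: 0.008
```

Run:
```python
from h import *
s=get_state();print(s['time'],s['position'],s['tool_rot'],s['ft_force'],s['grip_width'],s['joint_positions'])
d=grab('wrist','w1')
cv2.imwrite('pics/w1b.png',cv2.resize(d['pixels'],(800,600)))
for c,z in (('blue',.05),('yellow',.027)):
    for ce,s,m in blobs(d,c): print(c,ce.round(1),s[:5],onz(d,*ce,z).round(4))
```

```text
1.95 [ 0.57819644 -0.02711312  0.17273508] [3.11704068e+00 3.86235469e-01 2.00789701e-04] [-0.0572447  -0.03208068  0.66466629] 0.007797439010464047 [ 0.52632826  0.25184685 -0.60921315  1.68252384  0.15135601  1.25434767
  0.13123328]
blue [255.6 145.7] [240 141  32  11 314] [0.5682 0.0164 0.05  ]
yellow [223.6  81.3] [219  70   8  24 119] [0.5194 0.0713 0.027 ]
yellow [288.   82.5] [286  71   6  24 100] [0.5862 0.0869 0.027 ]
yellow [239.6 265.9] [239 261   2  10  16] [ 0.5869 -0.1428  0.027 ]
```

View pics/w1b.png

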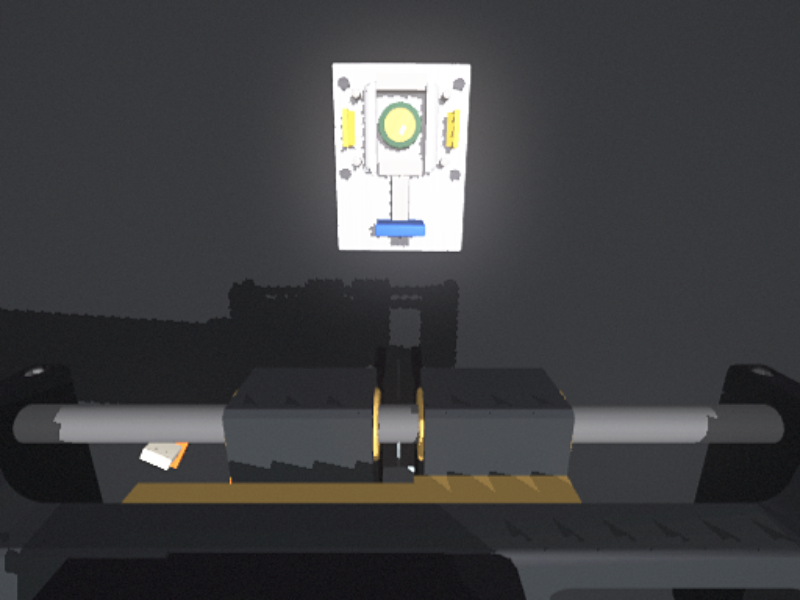

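The wrist view shows the carrier nearly square to the tool, with plate corners at about (332,64), (471,65), (338,250) and (462,250), and the tab at (400,229). I'll refine the carrier pose from these.

```bash
cat >> h.py <<'E'
def carrier_from(d,thr=110,roi=None):
    g=cv2.cvtColor(d['pixels'],cv2.COLOR_BGR2HSV)
    w=cv2.inRange(g,(0,0,thr),(179,75,255))
    ce,s,m=max(blobs(d,w,300),key=lambda b:b[1][4] if roi is None or (roi[0]<b[0][0]<roi[2] and roi[1]<b[0][1]<roi[3]) else 0)
    ct=max(cv2.findContours(m,cv2.RETR_EXTERNAL,cv2.CHAIN_APPROX_NONE)[0],key=len)[:,0].astype(float)
    P=np.array([onz(d,*q,.012)[:2] for q in ct])*1000
    r=cv2.minAreaRect(P.astype(np.float32)); return r,P
E
python3 - <<'E'
from h import *
d=load('w1'); r,P=carrier_from(d,150,(150,0,350,180)); print(r)
b=cv2.boxPoints(r);print(b)
for y in (.23,.2466): 
    R=np.array([[np.cos(y),-np.sin(y)],[np.sin(y),np.cos(y)]])
    q=P@R  # carrier-aligned coords
    print(y,q.min(0),q.max(0),np.percentile(q,[10,90],axis=0))
# edge slopes: fit lines on left/right/top/bottom
y=.2466;R=np.array([[np.cos(y),-np.sin(y)],[np.sin(y),np.cos(y)]]);q=P@R
lo,hi=q.min(0),q.max(0)
for ax,v in ((0,lo),(0,hi),(1,lo),(1,hi)):
    k=abs(q[:,ax]-v[ax])<5; o=1-ax; k&=(q[:,o]>lo[o]+10)&(q[:,o]<hi[o]-10)
    print(ax,v[ax],np.polyfit(q[k,o],q[k,ax],1),np.median(q[k,ax]))
for n in('scene0','side0'):
    r,P=carrier_from(load(n),110,(200,150,300,250));print(n,r)
# tab top edge
ce,s,m=blobs(d,'blue')[0]; print(ce, proj(d,[.5682,.0164,.05]))
rr=cv2.minAreaRect(np.argwhere(m)[:,::-1].astype(np.float32));print(rr)
E
```

```text
((558.3370971679688, 58.092262268066406), (95.52806854248047, 129.95794677734375), 13.679278373718262)
[[496.56128  109.932526]
 [527.29456  -16.339127]
 [620.1129     6.251999]
 [589.37964  132.52365 ]]
0.23 [ 508.56747812 -135.83520059] [605.08724335  -5.63194823] [[ 509.49518809 -135.09348968]
 [ 604.22266327   -6.18820355]]
0.2466 [ 507.39076778 -144.8749933 ] [603.72601098 -15.02774766] [[ 508.29927584 -144.82979168]
 [ 603.01653343  -15.07102422]]
0 507.3907677833147 [8.19720997e-03 5.09101517e+02] 508.4746736945939
0 603.7260109822469 [9.69452745e-03 6.03589853e+02] 602.8375247868237
1 -144.87499330233072 [-2.05225624e-02 -1.33078714e+02] -144.83215891190306
1 -15.027747661655262 [-0.017464   -5.68067939] -15.074153858153752
scene0 ((557.7410278320312, 58.33882141113281), (96.99882507324219, 131.88218688964844), 13.631401062011719)
side0 ((556.4544067382812, 63.04310607910156), (99.26860046386719, 146.6021728515625), 13.553461074829102)
[255.57006369 145.65923567] [255.54370214 145.66034642]
((255.5, 146.0), (10.0, 31.0), 90.0)
```

>>> {"name": "carry_out", "arguments": {"motion": [[[0,0,-0.03],0],[[0,0,-0.07],0],[[0,0,-0.105],0],[[0,0,-0.13],-0.01],[[0,0,-0.143],-0.01],[[0,0,-0.143],-0.01],[[0,0,-0.143],-0.01],[[-0.0012,0.005,-0.143],-0.01],[[-0.0023,0.01,-0.143],-0.01],[[-0.0035,0.015,-0.143],-0.01],[[-0.0047,0.02,-0.143],-0.01],[[-0.0047,0.02,-0.143],-0.01],[[-0.0047,0.02,-0.143],-0.01]]}}

```text
time: 3.3
position: [0.5737, -0.0054, 0.0297]
tool_rot: [3.119, 0.375, 0.0]
ft_force: [0.1, -0.2, -0.3]
grip_width: 0.006
```

Run:
```python
from h import *
s=get_state();print(s['time'],s['position'],s['tool_rot'],s['ft_force'])
d=load('w1'); c=np.array([.5531,.0793]);y=.236;R=np.array([[np.cos(y),-np.sin(y)],[np.sin(y),np.cos(y)]])
print('tab outer edge',R.T@(onz(d,255.5,151.5,.05)[:2]-c),'tcp',R.T@(s['position'][:2]-c))
```

```text
3.3 [ 0.57373077 -0.00538406  0.02966974] [3.11883837e+00 3.75299207e-01 2.68637667e-04] [ 0.14618527 -0.17889656 -0.33963202]
tab outer edge [-6.28447591e-06 -7.08366270e-02] tcp [ 0.00025847 -0.0871605 ]
```

>>> {"name": "carry_out", "arguments": {"motion": [[[-0.0007,0.0029,0],0],[[-0.0014,0.0058,0],0],[[-0.0019,0.0078,0],0],[[-0.0023,0.0097,0],0],[[-0.0028,0.0117,0],0],[[-0.0033,0.0136,0],0],[[-0.0037,0.0156,0],0],[[-0.0042,0.0175,0],0],[[-0.0047,0.0195,0],0],[[-0.0047,0.0195,0],0]]}}

```text
time: 4.3
position: [0.5689, 0.0142, 0.0295]
tool_rot: [3.119, 0.375, -0.0]
ft_force: [0.9, -2.7, -0.9]
grip_width: 0.008
```

>>> {"name": "carry_out", "arguments": {"motion": [[[-0.0002,0.001,0],0],[[-0.0005,0.002,0],0],[[-0.0007,0.003,0],0],[[-0.0007,0.003,0],0]]}}

```text
time: 4.7
position: [0.5688, 0.0143, 0.0296]
tool_rot: [3.116, 0.372, 0.001]
ft_force: [1.7, -7.2, -1.4]
grip_width: 0.007
```

>>> {"name": "carry_out", "arguments": {"motion": [[[-0.0005,0.002,0],0],[[-0.0008,0.0035,0],0],[[-0.0008,0.0035,0],0],[[-0.0008,0.0035,0],0]]}}

```text
time: 5.1
position: [0.5688, 0.0145, 0.0297]
tool_rot: [3.113, 0.368, 0.002]
ft_force: [2.1, -12.7, -1.5]
grip_width: 0.002
```

Run:
```python
from h import *
s=get_state();print(s['time'],s['position'],s['tool_rot'],s['ft_force'])
a=grab('scene','s2')['pixels'];b=grab('side','d2')['pixels'];w=grab('wrist','w2')['pixels']
o=np.hstack([cv2.resize(a[170:245,200:280],(400,375),interpolation=2),cv2.resize(b[165:240,215:295],(400,375),interpolation=2)])
cv2.imwrite('pics/c2.png',o)
```

```text
5.1 [0.56876214 0.01446338 0.0296767 ] [3.11305857e+00 3.68337215e-01 1.72154512e-03] [  2.09508388 -12.72359444  -1.50959597]
```

View pics/c2.png

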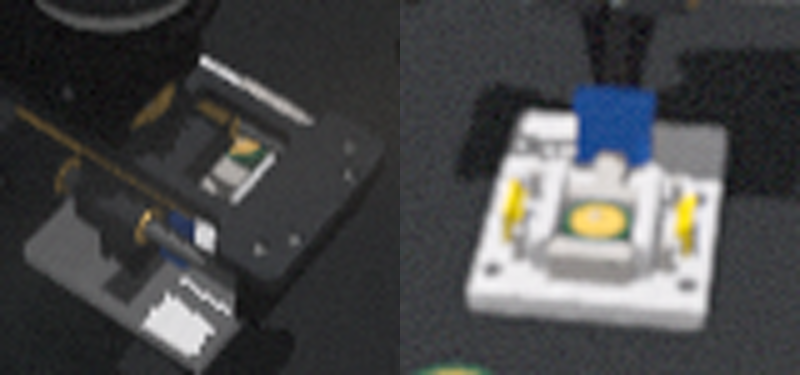

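The side view shows the specimen against the fixed jaw with the sliding jaw closed on it, and the force has risen to 12.7 N with no further motion. I'll back off and verify.

>>> {"name": "carry_out", "arguments": {"motion": [[[0.0005,-0.002,0],0],[[0.0015,-0.006,0],0],[[0.0035,-0.015,0],0],[[0.007,-0.03,0],0],[[0.0105,-0.045,0],0],[[0.0105,-0.045,0.03],0],[[0.0105,-0.045,0.08],0],[[0.0105,-0.045,0.12],0],[[0.0105,-0.045,0.143],0],[[0.0105,-0.045,0.143],0],[[0.0105,-0.045,0.143],0]], "grip": -1}}

```text
time: 6.35
position: [0.5781, -0.0254, 0.1725]
tool_rot: [3.119, 0.373, 0.0]
ft_force: [-0.7, -0.9, -0.5]
grip_width: 0.924
```

Run:
```python
from h import *
s=get_state();print(s['time'],s['position'],s['tool_rot'],s['ft_force'])
d=grab('wrist','w3');c=np.array([.5531,.0793]);y=.236;R=np.array([[np.cos(y),-np.sin(y)],[np.sin(y),np.cos(y)]])
r,P=carrier_from(d,150,(150,0,350,180)); print(r)
for ce,s,m in blobs(d,'blue'): print(s,R.T@(onz(d,ce[0],s[1]+s[3]-.5,.05)[:2]-c))
for ce,s,m in blobs(d,'yellow'): print(ce,onz(d,*ce,.027))
x=cv2.resize(d['pixels'][30:170,180:330],(640,600),interpolation=2)
cv2.imwrite('pics/c3.png',x)
```

```text
6.35 [ 0.57809416 -0.02537589  0.17251368] [3.11914469e+00 3.73162452e-01 4.60436180e-04] [-0.70013139 -0.91810862 -0.53028028]
((557.9686279296875, 58.19292449951172), (95.21000671386719, 129.0232696533203), 13.576434135437012)
[239 129  32  10 285] [-0.00027723 -0.05550525]
[221.2716763   83.77456647] [0.5182328  0.07062846 0.027     ]
[287.92638037  83.9202454 ] [0.58740066 0.08719756 0.027     ]
```

View pics/c3.png

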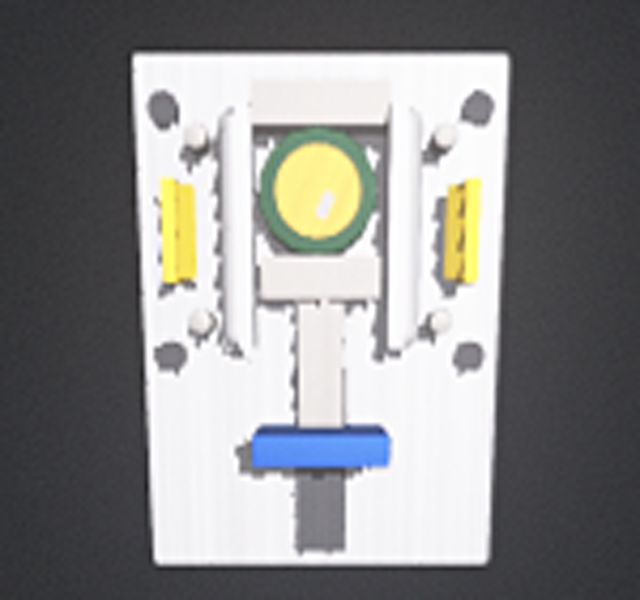

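The crop shows the specimen between the two jaws and the tab moved forward. The measured tab travel, 15.3 mm, is a bit short of 18 mm, so I'll check the specimen position directly and measure the cover at the same time.

Run:
```python
from h import *
c=np.array([.5531,.0793]);y=.236;R=np.array([[np.cos(y),-np.sin(y)],[np.sin(y),np.cos(y)]])
grab('scene','s3');grab('side','d3')
L=lambda p:(R.T@(p[:2]-c)*1000).round(1)
for n in('w1','w3','scene0','s3','side0','d3'):
    d=load(n);h=cv2.cvtColor(d['pixels'],cv2.COLOR_BGR2HSV)
    br=cv2.inRange(h,(12,70,90),(35,255,255)); gr=cv2.inRange(h,(36,60,25),(90,255,255))
    for ce,s,m in blobs(d,br|gr,20):
        p=L(onz(d,*ce,.026)); 
        if abs(p).max()<25: print(n,'brass+green',s[4],p)
    for ce,s,m in blobs(d,'blue',15):
        lo=onz(d,ce[0],s[1]+s[3]-.5,.05);hi=onz(d,ce[0],s[1]-.5,.05)
        if abs(L(lo)).max()<120: print(n,'tab bot/top row @.05',L(lo),L(hi),s)
    o=cv2.inRange(h,(3,120,80),(16,255,255))
    for ce,s,m in blobs(d,o,150): 
        pts=np.array([onz(d,*q,.021)[:2]*1000 for q in np.argwhere(m)[:,::-1]],np.float32)
        print(n,'orange',s,cv2.minAreaRect(pts))
x=cv2.resize(load('s3')['pixels'][165:250,190:290],(700,595),interpolation=2);cv2.imwrite('pics/c4.png',x)
```

```text
w1 brass+green 350 [-1.4  2.7]
w1 tab bot/top row @.05 [  0.1 -70.8] [ -0.1 -59.3] [240 141  32  11 314]
w3 brass+green 502 [-1.8  9.9]
w3 tab bot/top row @.05 [ -0.3 -55.5] [ -0.3 -45.3] [239 129  32  10 285]
w3 orange [166 297  31  25 511] ((522.6307373046875, -231.6577606201172), (41.824928283691406, 40.682559967041016), 13.583844184875488)
scene0 brass+green 63 [-3.   3.7]
scene0 tab bot/top row @.05 [  7.7 -76.1] [ -7.4 -57. ] [220 210  14  10  49]
scene0 tab bot/top row @.05 [ 27.9 -84.6] [ 17.8 -71.6] [229 221   6   7  20]
scene0 orange [ 78 229  26  21 246] ((421.1232604980469, -221.803466796875), (45.8734016418457, 35.637264251708984), 75.3479232788086)
scene0 orange [ 86 255  36  38 490] ((510.7180480957031, -238.45164489746094), (74.30779266357422, 44.50574493408203), 1.154471755027771)
s3 brass+green 60 [-1.5 10.6]
s3 tab bot/top row @.05 [ 10.2 -59.3] [ -1.9 -43.7] [228 207  10   8  36]
s3 orange [ 78 229  26  21 246] ((421.1232604980469, -221.803466796875), (45.8734016418457, 35.637264251708984), 75.3479232788086)
s3 orange [ 86 255  36  38 491] ((510.7001647949219, -238.4520263671875), (74.34353637695312, 44.50574493408203), 1.1544718742370605)
side0 brass+green 93 [-0.9  5.7]
side0 tab bot/top row @.05 [ -6.7 -11.9] [  1.1 -77.7] [250 177  17  17 230]
side0 orange [118 237  28  18 241] ((717.0921020507812, 269.6036682128906), (48.46388244628906, 37.16246795654297), 46.3925666809082)
d3 brass+green 73 [-1.1  9.8]
d3 tab bot/top row @.05 [-6.9  2.5] [  0.8 -61.1] [248 181  19  17 233]
d3 orange [118 237  28  18 242] ((717.2024536132812, 269.49853515625), (48.46388244628906, 36.85765075683594), 46.3925666809082)
```

The specimen reads about +10 mm in all three views, which fits the nominal clamped +9 mm. Next I'll take a close look at the cover.

>>> {"name": "carry_out", "arguments": {"motion": [[[-0.01,-0.04,0],-0.04],[[-0.02,-0.08,0],-0.08],[[-0.03,-0.12,0],-0.12],[[-0.04,-0.16,0],-0.16],[[-0.05,-0.2,0],-0.2],[[-0.06,-0.24,0],-0.22],[[-0.07,-0.27,0],-0.22],[[-0.073,-0.28,0],-0.22],[[-0.073,-0.28,0],-0.22],[[-0.073,-0.28,0],-0.22]]}}

```text
time: 7.5
position: [0.5056, -0.3024, 0.1718]
tool_rot: [-3.139, -0.033, 0.001]
ft_force: [0.3, 0.9, 0.5]
grip_width: 0.998
```

Run:
```python
from h import *
s=get_state();print(s['time'],s['position'],s['tool_rot'],s['ft_force'])
d=grab('wrist','w5');h=cv2.cvtColor(d['pixels'],cv2.COLOR_BGR2HSV)
o=cv2.inRange(h,(3,120,80),(18,255,255));w=cv2.inRange(h,(0,0,140),(179,75,255))
for nm,mk,z in(('orange',o,.021),('white',w,.051)):
  for ce,s,m in blobs(d,mk,80):
    if s[1]+s[3]>215 and nm=='white': continue
    pts=np.array([onz(d,*q,z)[:2]*1000 for q in np.argwhere(m)[:,::-1]],np.float32)
    print(nm,ce.round(1),s,cv2.minAreaRect(pts))
cv2.imwrite('pics/c5.png',cv2.resize(d['pixels'][:240],(800,375),interpolation=2))
```

```text
7.5 [ 0.50557788 -0.30241205  0.17184523] [-3.13933834e+00 -3.28588911e-02  5.64628618e-04] [0.3341216  0.85482481 0.5491529 ]
orange [178.  115.8] [162  87  34  46 391] ((418.4715576171875, -222.44248962402344), (44.93119812011719, 30.875606536865234), 75.2550048828125)
orange [174.2 100. ] [166  91  24  20  94] ((419.2512512207031, -212.4940643310547), (12.924936294555664, 27.880857467651367), 72.33877563476562)
orange [267.  116.4] [229 105  57  41 202] ((507.0987548828125, -238.06594848632812), (63.14632797241211, 44.04098129272461), 1.1461724042892456)
orange [238.6 130.4] [228 113  22  33 142] ((485.6514892578125, -242.78140258789062), (23.2143611907959, 36.10013961791992), 2.667548179626465)
white [396.7  43.3] [ 351    0   92   92 6897] ((636.76708984375, -162.1832275390625), (84.99655151367188, 77.360107421875), 1.1335279941558838)
white [173.9 110.2] [161 102  28  17 301] ((422.55206298828125, -223.42608642578125), (11.107837677001953, 26.92783546447754), 75.84571075439453)
white [256.8 126.7] [249 109  16  37 560] ((506.1170349121094, -238.50340270996094), (15.30620002746582, 36.108821868896484), 1.7259389162063599)
```

View pics/c5.png

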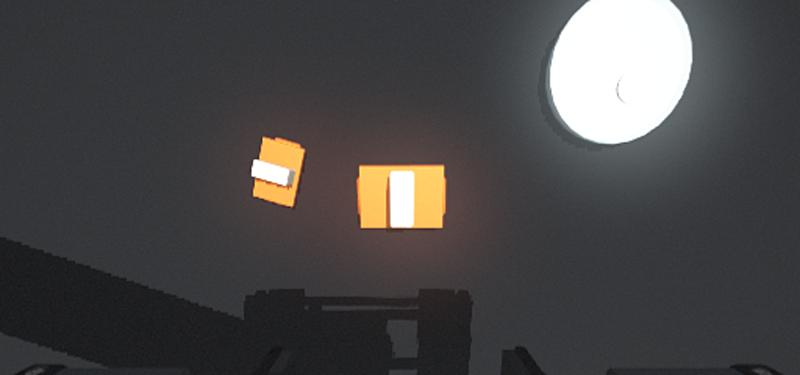

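The larger cover is clear at (400,197) in the crop, with its handle running along y. It measures 15.3 × 36.1 mm, centred at (506.1, −238.5) with yaw about 0.025. The small look-alike's edge is near x = 440 mm, so I'll go down with the fingers partly open.

>>> {"name": "carry_out", "arguments": {"motion": [[[0.0005,0.03,0],0],[[0.0005,0.06,0],0],[[0.0005,0.064,0],0.004],[[0.0005,0.064,0],0.004],[[0.0005,0.064,-0.03],0.004],[[0.0005,0.064,-0.07],0.004],[[0.0005,0.064,-0.105],0.004],[[0.0005,0.064,-0.13],0.004],[[0.0005,0.064,-0.142],0.004],[[0.0005,0.064,-0.148],0.004],[[0.0005,0.064,-0.148],0.004],[[0.0005,0.064,-0.148],0.004]], "grip": -0.15}}

```text
time: 8.75
position: [0.5066, -0.2411, 0.0259]
tool_rot: [3.14, 0.036, 0.003]
ft_force: [0.5, 0.8, -0.6]
grip_width: 0.574
```

>>> {"name": "carry_out", "arguments": {"motion": [[[0,0,0],0],[[0,0,0],0],[[0,0,0],0],[[0,0,0],0],[[0,0,0],0],[[0,0,0],0],[[0,0,0],0],[[0,0,0],0]], "grip": 1, "squeeze": 50}}

```text
time: 9.55
position: [0.5056, -0.2405, 0.0247]
tool_rot: [3.141, 0.036, 0.0]
ft_force: [0.4, 0.8, 1.3]
grip_width: 0.185
```

>>> {"name": "carry_out", "arguments": {"motion": [[[0,0,0.02],0],[[0,0,0.05],0],[[0,0,0.085],0],[[0.003,0.02,0.095],0.01],[[0.009,0.06,0.095],0.04],[[0.015,0.1,0.095],0.07],[[0.021,0.14,0.095],0.1],[[0.027,0.18,0.095],0.13],[[0.033,0.22,0.095],0.16],[[0.039,0.26,0.095],0.19],[[0.045,0.3,0.095],0.213],[[0.048,0.318,0.095],0.213],[[0.048,0.318,0.095],0.213],[[0.048,0.318,0.095],0.213],[[0.048,0.318,0.095],0.213]]}}

```text
time: 11.05
position: [0.553, 0.076, 0.1189]
tool_rot: [3.119, 0.367, -0.002]
ft_force: [0.2, 0.9, -1.5]
grip_width: 0.183
```

Run:
```python
from h import *
s=get_state();print(s['time'],s['position'],s['tool_rot'],s['ft_force'],s['grip_width'])
c=np.array([.5531,.0793]);y=.236;R=np.array([[np.cos(y),-np.sin(y)],[np.sin(y),np.cos(y)]])
print('tcp',R.T@(s['position'][:2]-c),'yaw',2*np.arctan2(s['tool_rot'][1],s['tool_rot'][0]))
dz=s['position'][2]-.0247
W=grab('wrist','w6');S=grab('scene','s6');D=grab('side','d6')
for n,d in(('w',W),('s',S),('d',D)):
  h=cv2.cvtColor(d['pixels'],cv2.COLOR_BGR2HSV)
  o=cv2.inRange(h,(3,120,60),(18,255,255))
  for ce,q,m in blobs(d,o,60):
    pts=np.array([onz(d,*p,.021+dz)[:2] for p in np.argwhere(m)[:,::-1]])
    L=((pts-c)@R*1000).astype(np.float32)
    if abs(L.mean(0)).max()<60: print(n,q,L.min(0),L.max(0),cv2.minAreaRect(L))
a=W['pixels'];b=D['pixels'][120:250,190:330]
cv2.imwrite('pics/c6.png',np.hstack([cv2.resize(a,(500,375)),cv2.resize(b,(300,375))]))
```

```text
11.05 [0.55301877 0.07602196 0.11893658] [ 3.11918042e+00  3.67229160e-01 -1.93921479e-03] [ 0.22030711  0.87890533 -1.46825066] 0.18324855693779318
tcp [-0.00084543 -0.00316819] yaw 0.2343861959804782
w [ 208  200   94   44 1982] [-31.948214 -10.00094 ] [29.98559  21.230412] ((-0.9880466461181641, 5.602538108825684), (31.136486053466797, 61.93244171142578), 89.88218688964844)
s [226 167  38  24 338] [-31.47233  -26.796347] [38.090855 21.138294] ((2.606708526611328, -2.8363990783691406), (69.71778106689453, 46.213478088378906), 2.228273868560791)
d [237 163  36  21 368] [-37.185635 -24.552383] [30.466322 45.773422] ((-2.6253528594970703, 12.330387115478516), (65.8479995727539, 69.66577911376953), 4.08819055557251)
```

View pics/c6.png

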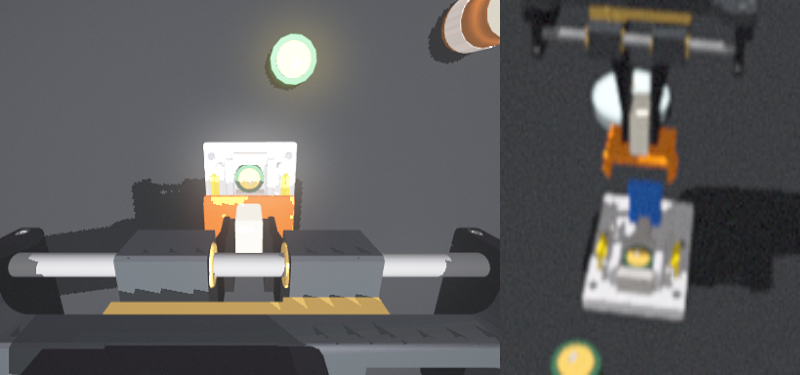

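The cover is held square. In carrier axes it sits at about (−1.0, −0.9) mm, so I'll correct by (+0.6, +1.2) mm in world axes and come down to just above the walls.

>>> {"name": "carry_out", "arguments": {"motion": [[[0.0006,0.0012,0],0.002],[[0.0006,0.0012,-0.01],0.002],[[0.0006,0.0012,-0.025],0.002],[[0.0006,0.0012,-0.04],0.002],[[0.0006,0.0012,-0.052],0.002],[[0.0006,0.0012,-0.058],0.002],[[0.0006,0.0012,-0.058],0.002],[[0.0006,0.0012,-0.058],0.002],[[0.0006,0.0012,-0.058],0.002]]}}

```text
time: 12.1
position: [0.5548, 0.0789, 0.0623]
tool_rot: [3.119, 0.373, 0.002]
ft_force: [-0.5, 0.7, 0.0]
grip_width: 0.182
```

Run:
```python
from h import *
s=get_state();print(s['time'],s['position'],s['tool_rot'],s['ft_force'],s['grip_width'])
c=np.array([.5531,.0793]);y=.236;R=np.array([[np.cos(y),-np.sin(y)],[np.sin(y),np.cos(y)]])
print('tcp',R.T@(s['position'][:2]-c),'yaw',2*np.arctan2(s['tool_rot'][1],s['tool_rot'][0]))
dz=s['position'][2]-.0247
d=grab('wrist','w7');h=cv2.cvtColor(d['pixels'],cv2.COLOR_BGR2HSV)
o=cv2.inRange(h,(3,120,60),(18,255,255))
for ce,q,m in blobs(d,o,60):
    pts=np.array([onz(d,*p,.021+dz)[:2] for p in np.argwhere(m)[:,::-1]])
    L=((pts-c)@R*1000).astype(np.float32)
    if abs(L.mean(0)).max()<60: print(q,L.min(0),L.max(0))
# carrier plate's +y edge
w=cv2.inRange(h,(0,0,150),(179,75,255))
for ce,q,m in blobs(d,w,150):
    L=((np.array([onz(d,*p,.012)[:2] for p in np.argwhere(m)[:,::-1]])-c)@R*1000)
    if abs(L.mean(0)).max()<80: print('plate',q,np.percentile(L,[.3,99.7],axis=0))
cv2.imwrite('pics/c7.png',cv2.resize(d['pixels'][110:270,150:360],(788,600),interpolation=2))
```

```text
12.1 [0.55475312 0.07888836 0.0622524 ] [3.11932241e+00 3.73108193e-01 2.19258015e-03] [-0.51897776  0.735222    0.04829053] 0.18217082065410053
tcp [ 0.00151105 -0.00078675] yaw 0.2380927067210436
[ 208  200   93   44 1887] [-29.472704   -7.6026683] [31.871418 23.555275]
plate [ 193  156  121   80 5403] [[-47.54430194 -24.20458238]
 [ 47.98791593  44.8019849 ]]
plate [ 240  208   29   51 1374] [[-11.16415807 -46.82854777]
 [ 13.43620192   0.65385518]]
plate [ 218  260   74   24 1620] [[-31.9280031  -72.87255226]
 [ 34.57902759 -49.85499655]]
```

View pics/c7.png

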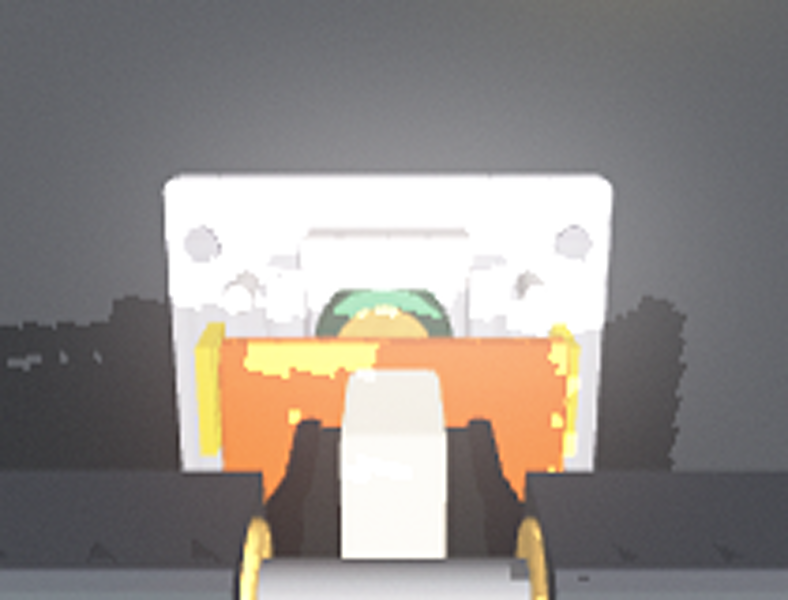

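In the same view the plate's centre reads +0.2 and the cover's +1.2, so the cover sits about 1.0 mm towards carrier +x, and y is fine. I'll correct this and enter between the posts.

>>> {"name": "carry_out", "arguments": {"motion": [[[-0.001,-0.0002,0],0],[[-0.001,-0.0002,0],0],[[-0.001,-0.0002,-0.003],0],[[-0.001,-0.0002,-0.006],0],[[-0.001,-0.0002,-0.009],0],[[-0.001,-0.0002,-0.012],0],[[-0.001,-0.0002,-0.014],0],[[-0.001,-0.0002,-0.014],0],[[-0.001,-0.0002,-0.014],0]]}}

```text
time: 13.05
position: [0.5531, 0.0785, 0.0475]
tool_rot: [-3.119, -0.373, -0.0]
ft_force: [0.3, 0.1, -2.0]
grip_width: 0.18
```

>>> {"name": "carry_out", "arguments": {"motion": [[[0,0,-0.001],0],[[0,0,-0.002],0],[[0,0,-0.003],0],[[0,0,-0.004],0],[[0,0,-0.005],0],[[0,0,-0.006],0],[[0,0,-0.007],0],[[0,0,-0.008],0],[[0,0,-0.008],0]]}}

```text
time: 13.95
position: [0.5532, 0.0785, 0.0392]
tool_rot: [-3.119, -0.373, -0.001]
ft_force: [1.3, 0.1, -1.0]
grip_width: 0.182
```

>>> {"name": "carry_out", "arguments": {"motion": [[[0,0,-0.001],0],[[0,0,-0.002],0],[[0,0,-0.003],0],[[0,0,-0.003],0]]}}

```text
time: 14.35
position: [0.5532, 0.0784, 0.0386]
tool_rot: [3.118, 0.373, -0.001]
ft_force: [-7.7, -1.1, 15.7]
grip_width: 0.174
```

Run:
```python
from h import *
s=get_state();print(s['time'],s['position'],s['tool_rot'],s['ft_force'],s['torque'],s['grip_width'])
W=grab('wrist','w8')['pixels'];D=grab('side','d8')['pixels'][165:240,215:295];
cv2.imwrite('pics/c8.png',np.hstack([cv2.resize(W[130:270,170:340],(400,330),interpolation=2),cv2.resize(D,(352,330),interpolation=2)]))
```

```text
14.35 [0.55315782 0.07842265 0.03862513] [ 3.11808959e+00  3.72671202e-01 -9.20444668e-04] [-7.70072356 -1.07897304 15.69215424] [-0.26195908  1.2301748   0.03031558] 0.1744566668559684
```

View pics/c8.png

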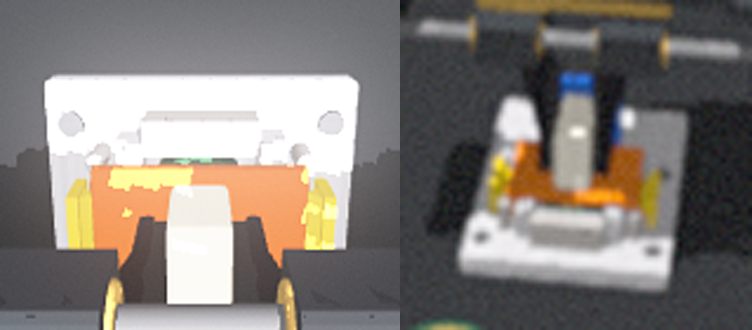

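The picture shows the cover level between the catches, and the handle sits low. The TCP at 0.0386 matches the predicted home height of 0.0387. With the fingertips that low, the plate top (at most 0.0386) must be past the snap height (plate top 0.040). I'll relieve the sideways load and hold at about 10 N.

>>> {"name": "carry_out", "arguments": {"motion": [[[-0.0005,0,0],0],[[-0.001,0,0.0005],0],[[-0.001,0,0.0005],0],[[-0.001,0,0.0005],0],[[-0.001,0,0.0005],0]]}}

```text
time: 14.95
position: [0.5532, 0.0785, 0.0387]
tool_rot: [3.119, 0.373, 0.003]
ft_force: [-1.5, -1.5, 9.2]
grip_width: 0.179
```

>>> {"name": "carry_out", "arguments": {"motion": [[[-0.0002,0,-0.0005],0],[[-0.0002,0,-0.0005],0],[[-0.0002,0,-0.0005],0],[[-0.0002,0,-0.0005],0],[[-0.0002,0,-0.0005],0],[[-0.0002,0,-0.0005],0],[[-0.0002,0,-0.0005],0],[[-0.0002,0,-0.0005],0]]}}

```text
time: 15.75
position: [0.5531, 0.0785, 0.0386]
tool_rot: [3.118, 0.373, 0.003]
ft_force: [-2.5, -1.4, 11.8]
grip_width: 0.175
```

Run:
```python
from h import *
s=get_state();print(s['time'],s['position'],s['ft_force'],s['torque'],s['grip_width'])
c=np.array([.5531,.0793]);y=.236;R=np.array([[np.cos(y),-np.sin(y)],[np.sin(y),np.cos(y)]])
d=grab('wrist','w9');h=cv2.cvtColor(d['pixels'],cv2.COLOR_BGR2HSV)
for ce,q,m in blobs(d,cv2.inRange(h,(3,120,60),(18,255,255)),60):
  for z in (.035,.041):
    L=((np.array([onz(d,*p,z)[:2] for p in np.argwhere(m)[:,::-1]])-c)@R*1000)
    if abs(L.mean(0)).max()<60: print(z,L.min(0),L.max(0))
for t in('d3','d8'):
  d=load(t)
  for ce,q,m in blobs(d,'blue'): print(t,q)
# tab top left/right corner in side view: handle top height
d=grab('side','d9');print(proj(d,[*c,.065]),proj(d,[*c,.070]))
h=cv2.cvtColor(d['pixels'],cv2.COLOR_BGR2HSV)
for r in range(178,215,2): print(r,d['pixels'][r,250:258:3].mean(0).round())
```

```text
15.75 [0.55313033 0.07846913 0.03863699] [-2.53468926 -1.3589992  11.77746003] [-0.22841248  0.5719231   0.00800765] 0.17505824728972694
0.035 [-30.97584143  -7.59910905] [-8.53766744 23.52176781]
0.041 [-29.88011817  -4.45183071] [-8.25097881 25.54694651]
0.035 [-16.28435868  -7.60129262] [29.91736919 23.53603713]
0.041 [-15.71835403  -4.45393555] [28.81751647 25.56070134]
d3 [248 181  19  17 233]
d8 [251 181   9   6  43]
[254.26666611 190.48799033] [254.28733912 188.44290775]
178 [61. 58. 58.]
180 [53. 53. 51.]
182 [145.  87.  52.]
184 [123.  68.  31.]
186 [119.  97.  94.]
188 [120. 126. 130.]
190 [119. 129. 132.]
192 [129. 137. 141.]
194 [172. 183. 187.]
196 [165. 175. 179.]
198 [155. 165. 169.]
200 [154. 165. 168.]
202 [154. 164. 168.]
204 [154. 167. 173.]
206 [155. 168. 176.]
208 [ 88. 127. 183.]
210 [ 23. 104. 179.]
212 [132. 142. 138.]
214 [215. 217. 222.]
```

The plate width reads 60.9 mm when cast at the home height (true 61) and 58.7 mm at the not-snapped height, so the cover is home. It is centred within about 1.5 mm, and the press force is 11.8 N.

```bash
python3 -c "
from bench import ticket,get_state
print(ticket.close_job()); s=get_state(); print(s['time'],s['position'],s['ft_force'])"
```

```text
the job is handed in; nothing more can be done
None
the job is handed in; nothing more can be done
```

I clamped the specimen, pressed the cover home past the catches, and handed the job in at about 16 s with the gripper still holding the cover and pressing down. The hand-in gave no verdict.

- **Clamping:** I pushed the tab until it stopped, and the force rose to about 12.7 N with no further motion. The specimen then read about +10 mm along the channel in all three cameras (nominal +9).
- **Cover:** I pinched the larger cover by its handle and corrected its alignment twice with the wrist camera. The tool stopped at 38.6 mm, against 38.7 mm predicted for home. The plate's apparent width of 60.9 mm also fits home; it would read 58.7 mm if not snapped. It was centred within about 1.5 mm.
- **Final hold:** The gripper was pressing down with about 11.8 N at a 50 N grip command.

**What disagreed or went unchecked:**
- The tab's measured travel was about 15 to 16.5 mm, not the nominal 18. I put this down to image resolution or the jaw not being fully open at the start.
- The snap itself never appeared as a force peak, because I only read the force at the end of each move.
- A sideways load of about 8 N appeared when the cover reached home. I eased it to about 2.5 N.
- The force left between the jaw and the specimen could not be measured directly.
- I steered clear of the dish, jar and wipes box but did not measure their positions again at the end.

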